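# Charge a narrow-mouth jar with grinding balls from a lipped chute

## Robot

A 6-joint arm with a two-finger parallel gripper is mounted at the origin on a cart in front of the work surface, level with it; the furniture and walls round the work are solid. World frame = base frame: x ahead of the robot, y to its left, z up, the work surface at z = 0. Lengths are in m, angles in degrees, forces in N, time in s.
With the tool pointing down it reaches from about 0.35 to 0.925 m from the base axis. Payload 6.4 kg.
Tool frame: the origin (TCP) lies between the finger pads; the fingertips stand 22 mm ahead of it and the grasp point (between the pads) lies 3 mm ahead of it; z points along the fingers, y is the line along which they close (so a half turn about z gives the same grasp; the last joint's range is limited). The gripper opens to 94 mm and grips with 3 to 60 N. Pads are 16 mm wide; open, the fingers measure 119 mm over their backs; the gripper's body (75 mm by 177 mm) begins 78 mm behind the grasp point.
Start: joints at [-79.36, 14.043, 89.255, -0, 76.702, -9.975], TCP at [0.229, -0.608, 0.227] pointing down, gripper open.
Joint ranges: [-179.41, 179.41], [-58.25, 129.5], [7.25, 145.43], [-54.29, 234.29], [11.92, 165.04], [-157.13, 157.13]. Speed limits (degrees/s): [147.25, 147.25, 180, 180, 180, 180].

## Interface

Orientations are given as [roll, pitch, yaw] about the fixed x, y, z axes, in that order (R = Rz(yaw) Ry(pitch) Rx(roll)).
In Python, from cell import ctrl gives the robot as it stands. Calls block until the motion is done:
- ctrl.movep(position, orientation): joint-space move of the TCP to a pose.
- ctrl.move_l(position, orientation=None, feed=0.15): straight line of the TCP; orientation=None keeps the orientation; feed is the mean speed in m/s.
- ctrl.move_j(angles): joint-space move.
- ctrl.move_gripper(opening, newtons=None): finger opening in m; newtons is the grip in N (None keeps the last); returns when the fingers have stopped.
- ctrl.hold(seconds).
- ctrl.ik(position, orientation): joint angles nearest the present ones, or None.
- ctrl.get_image(name): name is "scene" or "top"; returns the picture (480x640x3 uint8, blue, green, red); there is no depth.
- ctrl.get_calibration(name): a dict with "camera_matrix" (3x3 intrinsics, pixels), "origin" and "rotation" of the camera in the world. Camera axes: x right, y down, z forward; pixel columns grow to the right and rows downward; lengths in m; the calibration is good to about 2 mm. A picture is of the moment at which its call begins. get_calibration takes no time and is no camera call.
A pose or a line that the arm cannot do raises ctrl.PlanningError and nothing moves.
- ctrl.close_job(): hands the job in; it is judged then, once.
Trained networks look in the newest picture that a camera, given by its name, has taken for a name from the list of things; names that differ only in an ending like _2 or _b are one class to them, and where a whole thing is asked for, a point or a joint stands for the part that bears it (a point fixed in the world has none). Each returns a list of dicts, best first, with "score" (0 to 1); they miss things now and then, are a little off and sometimes report something else, mostly with a low value. They report only what shows in the picture. A call takes as long as a camera call.
- ctrl.search_frame(target, camera): "xyz" ([x, y, z] in m, in world coordinates, good to about 4 mm: the middle of the surface that is visible of it).
- ctrl.pinpoint(target, camera): "xyz" ([x, y, z] in m, in world coordinates, good to about 4 mm: a listed point, or the origin of a listed thing).
Readings, each from a call of its own:
- ctrl.current_clock(): time.
- ctrl.current_joints(): joint angles.
- ctrl.current_dq(): joint speeds.
- ctrl.current_joint_torque(): joint torques, N m.
- ctrl.current_tcp_pos(): TCP position.
- ctrl.current_ee_rot(): TCP orientation.
- ctrl.current_wrist_force(): force on the tool from outside, world axes, zero at the start.
- ctrl.current_moment(): the same for the moment, N m.
- ctrl.current_width(): finger opening in m.
- ctrl.current_grasp_force(): force on a finger pad.
Only numpy, scipy, OpenCV 4.12 (cv2) and the standard library are available. Lean on these libraries where they do the work, as an engineer would, in place of code of your own. Each camera call takes 0.05 s, during which the arm holds its last target. There are 200 camera calls.

## Task

Take the steel chute with its three grinding balls out of the parking dock, put it down level on the open bench away from the dock, let go, and take it again by its tail half. Rest the downturned lip of its spout just inside the jar's mouth, from the side that the orange shield leaves open, while the chute is still level, and only then tilt it until all three balls have run into the jar. Level it again with the lip still inside the mouth, then set the empty chute down upright on the bench, clear of the dock, and leave the other things on the bench standing where they are.

Things in the scene. Friction and masses are not known exactly. Their poses are not given: they have to be found in the camera images.
- chute: steel pouring chute, an open channel along its x, spout at +x, closed tail at -x. Origin: midway across its underside, 86 mm ahead of the tail's end; z up, y across. 32 mm wide outside all along (walls 3 mm), 171 mm long, about 0.15 kg. Starts level in the dock, its underside 6 mm above the bench. Balls stay in if it is kept within about 10 degrees of level and moved smoothly
- tail_grip (a point): middle of the chute's tail half, between the black rubber side patches, in the chute's frame at x = -55, z = 20 mm. From x = -86 to +15 mm the floor is flat: underside z = 0, 4 mm thick, wall tops at z = 38 mm
- nose_grip (a point): middle of the chute's nose half, in the chute's frame at x = +25, z = 20 mm. From x = +15 to +83 mm floor and walls rise by 14 degrees, to an underside at z = 17 mm and wall tops at z = 42 mm at the nose's end
- lip_tip (a point): lower end of the chute's downturned lip, in the chute's frame at x = 83, z = 4 mm. The lip is 26 mm wide, 4 mm thick (x = 81 to 85 mm) and reaches 13 mm below the underside of the nose
- dock: fixed parking dock: grey base plate 6 mm thick (x = -103 to +22 mm, 80 mm wide), two blue cheeks and a blue end wall, 84 mm high, open above and in front. Cheeks: x = -100 to -15 mm, y from 19.5 to 28.5 mm either side, 3.5 mm beside the chute's tail, so fingers fit only on the nose half. Origin on the bench, under the parked chute's origin; x as the parked chute's x
- jar_stand: fixed stand with a white narrow-necked jar clamped on a dark base plate 120x120x8 mm. Origin: on the bench, on the jar's axis; its +x points from the open side to the orange shield. The jar is 86 mm across at the belly, inner floor 13 mm above the bench
- mouth (a point): centre of the jar's mouth at the height of its level rim, 128 mm above the bench; axes as jar_stand. Mouth 54 mm across inside, 62 mm outside
- shield_top (a point): top of the orange half-round shield at its middle, 33 mm from the jar's axis on the +x side, 205 mm above the bench. The shield, inner radius 32 mm, stands round the mouth 84 degrees either way of +x, from the rim up; the post behind it (33 to 59 mm from the axis) ends at 204 mm
- bath_corner (a point): near left corner of the rim of the big grey water bath, fixed furniture to be kept clear of: from this point its upright front face runs 0.58 m to the right (-y), the bath lies beyond it (+x), and its rim is 330 mm above the bench
- ball_a_center (a point): centre of one of the three brass-coloured solid grinding balls, 20 mm across, 33 g, that lie loose in the chute
- ball_b_center (a point): centre of one of the three brass-coloured solid grinding balls, 20 mm across, 33 g, that lie loose in the chute
- ball_c_center (a point): centre of one of the three brass-coloured solid grinding balls, 20 mm across, 33 g, that lie loose in the chute
- reagent_0: bystander: closed reagent bottle with clear contents and a blue screw cap, 56 mm across, 104 mm tall; origin at the centre of its underside
- reagent_1: bystander: closed reagent bottle with pink contents and a blue screw cap, 56 mm across, 104 mm tall; origin at the centre of its underside
- reagent_2: bystander: closed reagent bottle with light blue contents and a blue screw cap, 56 mm across, 104 mm tall; origin at the centre of its underside
- timer: bystander: small white bench timer, 66x66x21 mm; origin at the centre of its underside
- tape_0: bystander: roll of beige tape lying flat, 76 mm across, 19 mm high; origin at the centre of its underside
- cryo_box: bystander: closed white card box, 77x77x43 mm; origin at the centre of its underside
- flask_t25_0: bystander: closed flat culture flask with red contents and an orange cap, lying, 100x51x23 mm; origin at the centre of its underside

How it is judged:
By the outcome, as a careful person would: the job done as asked, in the order asked, and still so for the second after the job is handed in, with the robot touching nothing.
It also fails if it takes over 72 s, if anything falls off the work surface, if the arm or the gripper's body presses on something with over 40 N, if the wrist force passes 120 N, or if a joint passes its speed limit or range.

## Working session

There is one attempt and no reset: what is moved stays moved. The work goes in short steps, each a Python script; the robot and the scene stay as the last script left them, time stands still between calls to the robot, and variables do not carry over. Pictures are saved under pics/ and viewed, at most 10 in all, crops included, and the job is handed in when it is done.

```bash
mkdir -p pics; ls; python3 - <<'E'
from cell import ctrl
import cv2, numpy as np
for c in ("scene","top"):
    im=ctrl.get_image(c); cv2.imwrite(f"pics/{c}0.png",im)
    k=ctrl.get_calibration(c); print(c,np.round(k["origin"],3),np.round(k["rotation"],3).tolist(),np.round(k["camera_matrix"],1).tolist())
    for t in "chute tail_grip nose_grip lip_tip dock jar_stand mouth shield_top bath_corner ball_a_center reagent_0 timer tape_0 cryo_box flask_t25_0".split():
        r=ctrl.pinpoint(t,c); print(t,[(np.round(d["xyz"],3).tolist(),round(d["score"],2)) for d in r[:4]])
print(ctrl.current_clock())
E
```

```text
pics
scene [-0.219  0.867  1.238] [-133.655, 0.062, -136.429] [[475.4, 0.0, 324.4], [0.0, 475.4, 237.0], [0.0, 0.0, 1.0]]
chute [([0.493, -0.318, 0.0], 0.69), ([0.494, -0.318, 0.004], 0.55), ([0.607, 0.496, -0.002], 0.32)]
tail_grip [([0.447, -0.343, 0.03], 0.68)]
nose_grip [([0.514, -0.304, 0.022], 0.81), ([0.384, 0.377, -0.0], 0.2)]
lip_tip [([0.566, -0.277, 0.011], 0.75)]
dock [([0.49, -0.319, -0.001], 0.47), ([0.596, 0.266, 0.127], 0.43)]
jar_stand []
mouth [([0.596, 0.265, 0.129], 0.7), ([0.609, 0.495, -0.002], 0.31)]
shield_top [([0.617, 0.289, 0.208], 0.7), ([0.516, -0.304, 0.019], 0.25)]
bath_corner [([0.654, 0.039, 0.331], 0.7), ([0.389, 0.254, 0.002], 0.16)]
ball_a_center [([0.4, -0.09, 0.003], 0.41)]
reagent_0 [([0.474, 0.474, 0.003], 0.87), ([0.601, -0.062, -0.0], 0.7), ([0.61, 0.496, 0.002], 0.67)]
timer [([0.385, 0.07, -0.001], 0.68), ([0.616, 0.288, 0.207], 0.54)]
tape_0 [([0.389, 0.254, 0.001], 0.77), ([0.596, -0.06, 0.003], 0.58)]
cryo_box [([0.398, -0.09, 0.005], 0.61)]
flask_t25_0 [([0.387, 0.376, 0.0], 0.74)]
top [0.267 0.061 1.499] [-169.467, 0.5, -90.791] [[447.
[... 288 characters left out ...]
[([0.494, -0.315, -0.003], 0.97), ([0.653, 0.034, 0.326], 0.73)]
jar_stand [([0.595, 0.265, 0.0], 0.69), ([0.449, -0.347, 0.024], 0.21)]
mouth [([0.601, 0.262, 0.124], 0.95)]
shield_top [([0.618, 0.289, 0.208], 0.83)]
bath_corner [([0.654, 0.036, 0.329], 0.98), ([0.492, -0.316, 0.0], 0.54)]
ball_a_center [([0.441, -0.346, 0.02], 0.54)]
reagent_0 [([0.596, -0.064, -0.005], 0.75), ([0.606, 0.494, 0.001], 0.72), ([0.484, 0.476, 0.003], 0.71), ([0.596, 0.265, 0.0], 0.65)]
timer [([0.385, 0.073, -0.001], 0.88)]
tape_0 [([0.392, 0.256, -0.002], 0.61), ([0.497, -0.314, 0.007], 0.24)]
cryo_box [([0.598, 0.261, 0.125], 0.65), ([0.4, -0.085, 0.005], 0.57)]
flask_t25_0 [([0.39, 0.378, -0.0], 0.65)]
1.6
```

View pics/scene0.png

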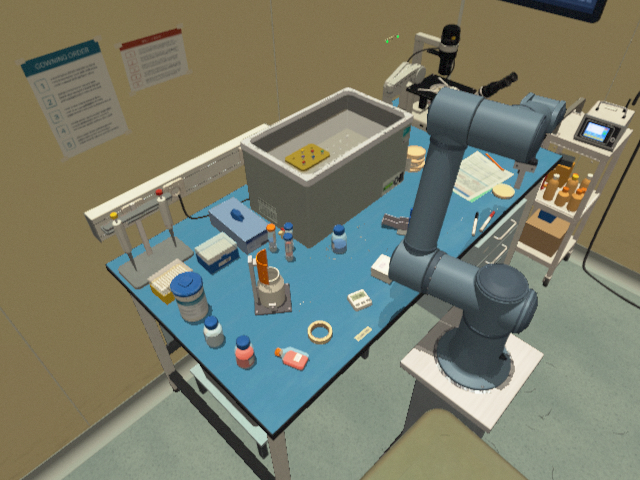

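View pics/top0.png

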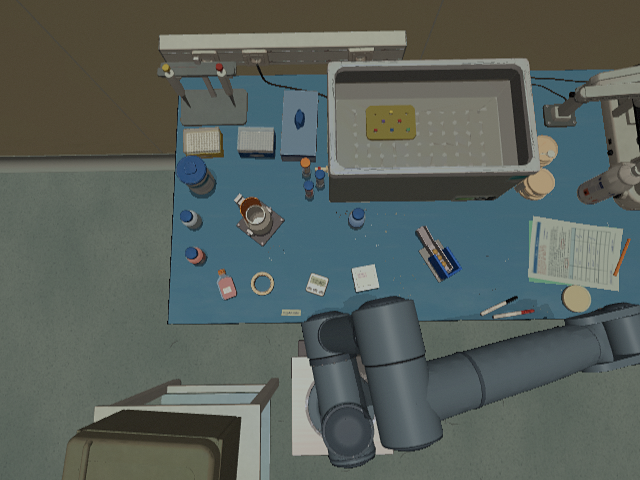

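The scene view shows the dock at about (400,222), jar and shield at (268,280), and the bath behind. The top view shows the dock and chute at (437,252) with heading near 30°, and the jar at (258,215) with the shield up-left of it. Network positions agree with both. Next I refine the chute yaw by averaging and check reach.

```bash
python3 - <<'E'
from cell import ctrl
import cv2, numpy as np
X={"chute":0,"tail_grip":-.055,"nose_grip":.025,"lip_tip":.083,"dock":0}
P={}
for i in range(7):
  for c in ("top","scene"):
    if c=="scene" and i>2: continue
    ctrl.get_image(c)
    for t in ["chute","tail_grip","nose_grip","lip_tip"]+(["mouth","shield_top"] if i<4 else []):
        r=ctrl.pinpoint(t,c)
        if r: P.setdefault((t,c),[]).append(r[0]["xyz"])
for k,v in P.items(): print(k,np.round(np.median(v,0),4),np.round(np.std(v,0),4))
for cs in (("top",),("scene",),("top","scene")):
    xs=[];q=[]
    for (t,c),v in P.items():
        if t in X and c in cs:
            for p in v:
                if np.hypot(p[0]-.505,p[1]+.31)<.11: xs.append(X[t]);q.append(p[:2])
    A=np.polyfit(xs,np.array(q),1);r=np.array(q)-np.outer(xs,A[0])-A[1]
    print(cs,"origin",A[1],"yaw",np.degrees(np.arctan2(A[0][1],A[0][0])),"scale",np.hypot(*A[0]),r.std(0))
im=ctrl.get_image("top"); cv2.imwrite("pics/dock.png",cv2.resize(im[215:290,400:480],None,fx=8,fy=8,interpolation=cv2.INTER_CUBIC)[:600])
# project hypothesised outline
print(ctrl.current_clock())
R=lambda y:[180,0,y]
for y in (30,-150,120,-60,210): print(y,ctrl.ik([.516,-.303,.03],[180,0,y]))
E
```

```text
('chute', 'top') [ 0.4967 -0.3158  0.0072] [0.0018 0.0018 0.0019]
('tail_grip', 'top') [ 0.4483 -0.345   0.0244] [0.0009 0.0011 0.0012]
('nose_grip', 'top') [ 0.5141 -0.3038  0.0289] [0.0717 0.2112 0.1071]
('lip_tip', 'top') [ 0.5639 -0.2752  0.0083] [0.0406 0.025  0.006 ]
('mouth', 'top') [0.5976 0.2622 0.124 ] [0.0021 0.0007 0.0008]
('shield_top', 'top') [0.6192 0.2884 0.2072] [0.0007 0.0006 0.0018]
('chute', 'scene') [ 0.4954 -0.3193  0.0036] [0.0018 0.0004 0.0011]
('tail_grip', 'scene') [ 0.4478 -0.3437  0.0273] [0.0005 0.0012 0.0006]
('nose_grip', 'scene') [ 0.5161 -0.3011  0.0215] [0.0009 0.0009 0.0006]
('lip_tip', 'scene') [ 0.5651 -0.2776  0.0107] [0.0007 0.0011 0.0017]
('mouth', 'scene') [0.594  0.2652 0.1292] [0.0708 0.287  0.0477]
('shield_top', 'scene') [0.6179 0.2918 0.207 ] [0.0002 0.0011 0.0009]
('top',) origin [ 0.4920433  -0.31852024] yaw 31.11804528238833 scale 0.8350296354588181 [0.02155933 0.01328885]
('scene',) origin [ 0.49447485 -0.3169426 ] yaw 30.008162053425718 scale 0.9797736801429292 [0.00109603 0.00221728]
('top', 'scene') origin [ 0.49285837 -0.31800187] yaw 30.74501274794274 scale 0.8789089892350681 [0.01821639 0.01119886]
4.85
30 [-4.12680376e+01  2.17165390e+01  1.02616411e+02 -2.54444375e-14
  5.56670500e+01  1.87319624e+01]
-150 None
120 [-41.26803758  21.71653898 102.61641098   0.          55.66705004
 -71.26803758]
-60 [-4.12680376e+01  2.17165390e+01  1.02616411e+02 -2.54444375e-14
  5.56670500e+01  1.08731962e+02]
210 None
```

View pics/dock.png

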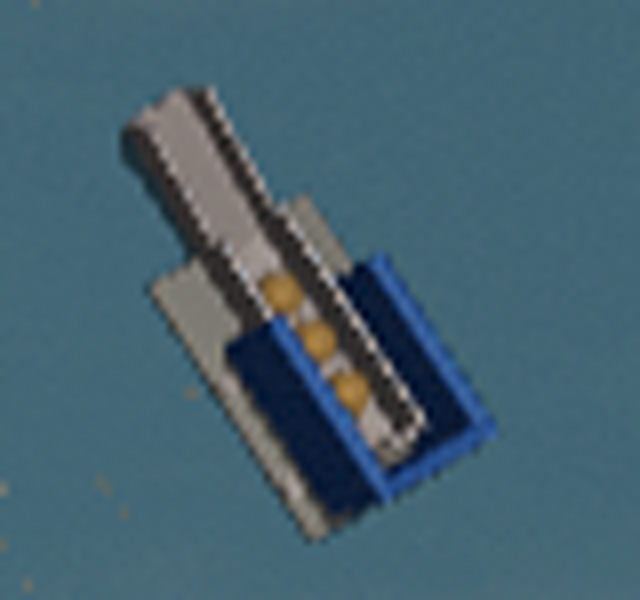

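The crop shows the chute with three balls on its flat floor, crop pixels (282,292), (317,340), (350,388). I'll get the yaw from the cheek-top and plate edges as a check.

```bash
cat > h.py <<'E'
from cell import ctrl
import cv2, numpy as np
from scipy.spatial.transform import Rotation as Ro
def Rm(r):
    r=np.array(r,float)
    return r if r.shape==(3,3) else Ro.from_euler("xyz",r,degrees=True).as_matrix()
def ray(c,uv,z):
    k=ctrl.get_calibration(c);d=Rm(k["rotation"])@np.linalg.inv(k["camera_matrix"])@[*uv,1];o=np.array(k["origin"])
    return o+d*(z-o[2])/d[2]
def proj(c,p):
    k=ctrl.get_calibration(c);q=np.array(k["camera_matrix"])@(Rm(k["rotation"]).T@(np.array(p)-k["origin"]));return q[:2]/q[2]
def pose(o,yaw,tilt,gx,gz=.020):
    """TCP pose for chute origin o, heading yaw, nose-down tilt; grasp at chute (gx,0,gz)."""
    C=Ro.from_euler("xyz",[0,tilt,yaw],degrees=True)
    T=C*Ro.from_euler("x",180,degrees=True)
    p=np.array(o)+C.apply([gx,0,gz])-T.apply([0,0,.003])
    return p.tolist(),T.as_euler("xyz",degrees=True).tolist()
E
python3 - <<'E'
from h import *
f=lambda u,v:((u+.5)/8-.5+400,(v+.5)/8-.5+215)
for n,a,b,z in (("plateL",(152,290),(318,542),.006),("cheekR",(380,255),(495,430),.084),("wallRtop",(212,92),(425,418),.04),("wallLtop",(128,130),(270,315),.04),("cheekL",(278,322),(388,502),.084)):
    A,B=ray("top",f(*a),z),ray("top",f(*b),z);d=A-B
    print(n,A.round(4),B.round(4),np.degrees(np.arctan2(d[1],d[0])),np.hypot(*d[:2]))
# dock edges vs model
yaw=np.radians(30.3);o=np.array([.495,-.317]);e=np.array([np.cos(yaw),np.sin(yaw)]);n=np.array([-e[1],e[0]])
for nm,x,y,z in (("cheekR front outer",-.015,-.0285,.084),("cheekR rear",-.103,-.0285,.084),("nose R",.083,-.016,.048),("plateL front",.022,.04,.006),("plate L rear",-.103,.04,.006),("noseL",.083,.016,.048)):
    q=proj("top",[*(o+x*e+y*n),z]);print(nm,((q-[400,215]+.5)*8-.5).round())
r=lambda yaw,t,gx,o:ctrl.ik(*pose(o,yaw,t,gx))
for y in (30,40,50,60):
  for t in (0,20,40,50):
    C=Ro.from_euler("xyz",[0,t,y],degrees=True)
    lip=np.array([.5965,.2638,.121])-.015*np.array([np.cos(np.radians(y)),np.sin(np.radians(y)),0])
    j=r(y,t,-.055,lip-C.apply([.083,0,.004])); print(y,t,None if j is None else np.round(j))
E
```

```text
plateL [ 0.4892 -0.2731  0.006 ] [ 0.3823 -0.3361  0.006 ] 30.514003170099414 0.1240783020047062
cheekR [ 0.4903 -0.3474  0.084 ] [ 0.4195 -0.3881  0.084 ] 29.89447142605912 0.08171680383817156
wallRtop [ 0.5669 -0.295   0.04  ] [ 0.4296 -0.3739  0.04  ] 29.873913133160794 0.15842373023451256
wallLtop [ 0.5514 -0.2593  0.04  ] [ 0.473  -0.3133  0.04  ] 34.59062624832076 0.09521294332513322
cheekL [ 0.4639 -0.3051  0.084 ] [ 0.3916 -0.3439  0.084 ] 28.266635312949663 0.08211204180008567
cheekR front outer [383. 240.]
cheekR rear [509. 427.]
nose R [201.  70.]
plateL front [147. 279.]
plate L rear [313. 533.]
noseL [136. 109.]
30 0 [  9.  -0. 115.  -0.  66.  69.]
30 20 [13. 11. 99. -6. 89. 74.]
30 40 [ 15.  25.  82. -10. 111.  75.]
30 50 [ 16.  32.  74. -12. 122.  74.]
40 0 [  6.   1. 114.  -0.  66.  56.]
40 20 [12. 11. 99. -9. 88. 64.]
40 40 [ 16.  25.  83. -16. 109.  66.]
40 50 [ 18.  32.  75. -20. 120.  65.]
50 0 [  4.   2. 112.  -0.  66.  44.]
50 20 [ 11.  12.  98. -12.  86.  54.]
50 40 [ 17.  24.  83. -22. 106.  57.]
50 50 [ 19.  31.  76. -26. 116.  57.]
60 0 [  2.   5. 110.  -0.  66.  32.]
60 20 [ 11.  12.  98. -15.  84.  44.]
60 40 [ 17.  24.  84. -26. 103.  49.]
60 50 [ 20.  30.  77. -32. 112.  49.]
```

```bash
python3 - <<'E'
from h import *
o=np.array([.4945,-.3172,.006]);yaw=30.2
p,r=pose(o,yaw,0,.027,.024)
ctrl.move_gripper(.065)
ctrl.movep([p[0],p[1],.2],r)
ctrl.move_l(p,feed=.12)
ctrl.move_gripper(0,50)
print(ctrl.current_width(),ctrl.current_grasp_force(),ctrl.current_wrist_force(),ctrl.current_clock())
ctrl.move_l([p[0],p[1],p[2]+.02],feed=.04)
print(ctrl.current_wrist_force(),ctrl.current_moment())
ctrl.move_l([p[0],p[1],p[2]+.13],feed=.1)
print(ctrl.current_width(),ctrl.current_wrist_force(),ctrl.current_moment(),ctrl.current_clock())
a=ctrl.get_image("top");b=ctrl.get_image("scene")
cv2.imwrite("pics/lift.png",np.hstack([cv2.resize(x,None,fx=4,fy=4) for x in (a[180:280,390:490],b[150:250,350:450])]))
E
```

```text
0.03195791242677601 49.96901318896562 [-0.45582229  0.22335924  1.30039574] 9.2
[-0.39453648  0.21975662 -3.13159844] [ 0.02337872 -0.11517723  0.02236739]
0.0321023967427187 [-0.47132863  0.10215881 -2.04243909] [ 0.0192452  -0.16977799 -0.01002654] 11.1
```

View pics/lift.png

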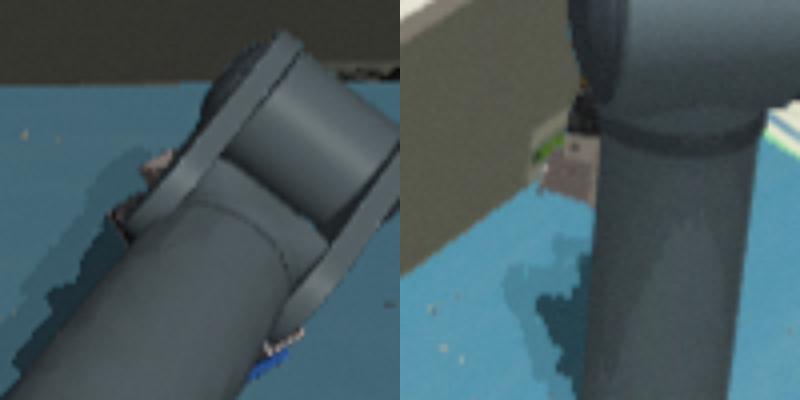

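The arm hides most of the chute in both views. The visible lip (scene half, about (570,170)) is off the dock, and the force is about 2.4 N, which matches chute plus balls. Carry on to set it down.

```bash
python3 - <<'E'
from h import *
o=np.array([.50,.06,.0])
f=lambda z,y=60:pose([o[0],o[1],z],y,0,.027,.024)
ctrl.move_l(*pose([.49,-.12,.14],45,0,.027,.024),feed=.15)
ctrl.move_l(*f(.14),feed=.15)
ctrl.move_l(*f(.012),feed=.1)
for z in (.008,.005,.003,.0015,.0003):
    ctrl.move_l(*f(z),feed=.03); w=ctrl.current_wrist_force(); print(z,np.round(w,2),np.round(ctrl.current_moment(),3))
    if w[2]>1.5: break
ctrl.move_gripper(.055)
p,r=f(.12); ctrl.move_l(p,feed=.12)
p[0]-=.12;p[1]-=.12;p[2]=.25; ctrl.movep(p,r)
print(ctrl.current_clock())
a=ctrl.get_image("top");b=ctrl.get_image("scene")
cv2.imwrite("pics/place.png",np.hstack([cv2.resize(x,None,fx=4,fy=4,interpolation=cv2.INTER_CUBIC) for x in (a[180:320,270:370],b[200:340,270:370])]))
for c in ("top","scene"):
  for i in range(2):
    if i: ctrl.get_image(c)
    for t in ("chute","tail_grip","nose_grip","lip_tip","ball_a_center"):
      print(c,t,[(np.round(d["xyz"],4).tolist(),round(d["score"],2)) for d in ctrl.pinpoint(t,c)[:3]])
E
```

```text
0.008 [ 0.04  0.16 -1.39] [ 0.083 -0.095  0.008]
0.005 [-0.6  -0.21 -2.41] [ 0.118 -0.139 -0.004]
0.003 [-0.39 -0.27 -2.3 ] [ 0.067 -0.078 -0.009]
0.0015 [ 0.42 -0.85 -2.26] [ 0.07  -0.076  0.011]
0.0003 [-0.05 -1.05 -2.97] [ 0.106 -0.049 -0.042]
19.3167
top chute [([0.5023, 0.0605, -0.0021], 0.82)]
top tail_grip [([0.4724, 0.0129, 0.0178], 0.77)]
top nose_grip [([0.5104, 0.0799, 0.021], 0.55)]
top lip_tip [([0.5399, 0.131, 0.0027], 0.79)]
top ball_a_center []
top chute [([0.503, 0.0624, 0.0024], 0.73), ([0.54, 0.1307, 0.003], 0.67)]
top tail_grip [([0.4747, 0.0105, 0.0195], 0.74)]
top nose_grip [([0.5143, 0.0801, 0.0215], 0.76)]
top lip_tip [([0.5406, 0.1303, 0.0026], 0.7), ([0.6548, 0.0353, 0.3241], 0.52)]
top ball_a_center [([0.5404, 0.1309, 0.0026], 0.23)]
scene chute [([0.4996, 0.059, -0.0031], 0.96)]
scene tail_grip [([0.5119, 0.0834, 0.0163], 0.63), ([0.4686, 0.0119, 0.0196], 0.56), ([0.4763, 0.4764, 0.0015], 0.43)]
scene nose_grip [([0.5138, 0.0816, 0.0161], 0.67), ([0.6513, 0.0384, 0.3305], 0.18)]
scene lip_tip [([0.5436, 0.1315, 0.0029], 0.85)]
scene ball_a_center []
scene chute [([0.5005, 0.0609, -0.0026], 0.61)]
scene tail_grip [([0.4734, 0.0145, 0.0193], 0.66)]
scene nose_grip [([0.5142, 0.0783, 0.017], 0.96), ([0.3833, 0.0719, -0.0043], 0.3)]
scene lip_tip [([0.3843, 0.3782, 0.0038], 0.67), ([0.5423, 0.133, 0.0035], 0.57)]
scene ball_a_center []
```

View pics/place.png

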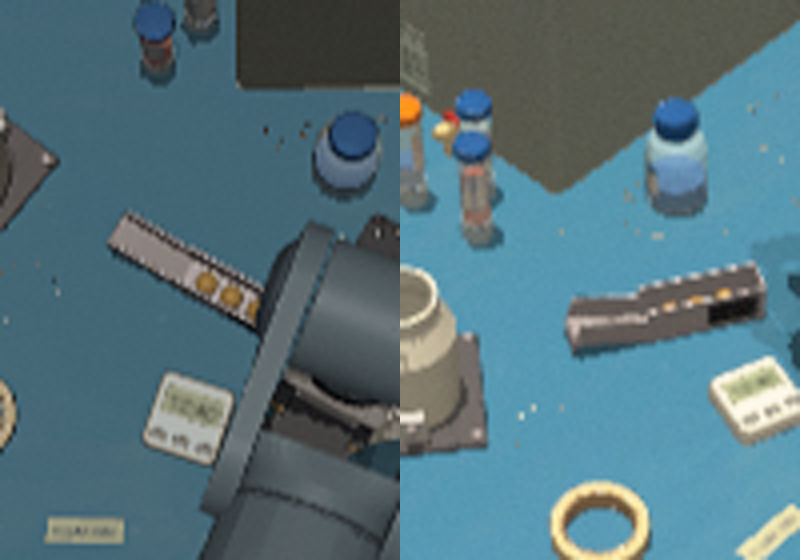

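The chute stands level on open bench with the balls still in it (top half, (207,282), (232,297), (252,308)). Its pose is close to commanded: (0.5005, 0.0603), yaw 60°. Now take it by the tail and bring it to a standoff by the jar.

```bash
cat >> h.py <<'E'
GX,GZ=-.055,.022
M=np.array([.5968,.264,.128]);YAW=50
def lip(rx,dz,tilt,yaw=YAW,ry=0.):
    """TCP pose with lip tip at (rx,ry) in jar axes, dz above the rim"""
    a=np.radians(YAW);L=M+[rx*np.cos(a)-ry*np.sin(a),rx*np.sin(a)+ry*np.cos(a),dz]
    C=Ro.from_euler("xyz",[0,tilt,yaw],degrees=True)
    return pose(L-C.apply([.083,0,.004]),yaw,tilt,GX,GZ)
E
python3 - <<'E'
from h import *
o=[.5005,.0603,0]
p,r=pose(o,60,0,GX,GZ)
ctrl.movep([p[0],p[1],.15],r)
ctrl.move_l(p,feed=.1)
ctrl.move_gripper(0,58)
print(ctrl.current_width(),ctrl.current_grasp_force())
ctrl.move_l([p[0],p[1],p[2]+.03],feed=.05)
ctrl.move_l([p[0],p[1],p[2]+.15],feed=.12)
print(ctrl.current_width(),np.round(ctrl.current_wrist_force(),2),np.round(ctrl.current_moment(),3))
ctrl.move_l(*lip(-.045,.025,0),feed=.12)
ctrl.hold(.3)
for c in ("scene","top"):
  for i in range(3):
    im=ctrl.get_image(c)
    for t in ("lip_tip","nose_grip","mouth","shield_top"):
      print(c,t,[(np.round(d["xyz"],4).tolist(),round(d["score"],2)) for d in ctrl.pinpoint(t,c)[:1]])
  crop=(im[220:330,220:340] if c=="scene" else im[170:280,220:340]); cv2.imwrite(f"pics/s_{c}.png",crop)
a,b=[cv2.imread(f"pics/s_{c}.png") for c in("scene","top")]
cv2.imwrite("pics/stand.png",cv2.resize(np.hstack([a,b]),(800,367),interpolation=cv2.INTER_CUBIC))
a=np.radians(50);print("expected lip",M+[-.045*np.cos(a),-.045*np.sin(a),.025],ctrl.current_clock())
E
```

```text
0.03153502042823624 57.99791872501373
0.03160264284976921 [ 0.66  0.05 -2.29] [-0.108  0.01   0.026]
scene lip_tip [([0.5711, 0.2254, 0.1547], 0.93)]
scene nose_grip [([0.5334, 0.1868, 0.1649], 0.72)]
scene mouth [([0.5962, 0.2673, 0.1323], 0.62)]
scene shield_top [([0.6178, 0.2932, 0.2074], 0.7)]
scene lip_tip [([0.567, 0.2264, 0.1516], 0.75)]
scene nose_grip [([0.5272, 0.1855, 0.1659], 0.85)]
scene mouth [([0.5948, 0.2653, 0.1282], 0.64)]
scene shield_top [([0.6179, 0.2907, 0.2088], 0.98)]
scene lip_tip [([0.568, 0.2267, 0.1553], 0.66)]
scene nose_grip [([0.5295, 0.1846, 0.163], 0.72)]
scene mouth [([0.5944, 0.2645, 0.1277], 0.94)]
scene shield_top [([0.6135, 0.2905, 0.2036], 0.8)]
top lip_tip [([0.5673, 0.2275, 0.1538], 0.66)]
top nose_grip [([0.5308, 0.1817, 0.1693], 0.53)]
top mouth [([0.5957, 0.2605, 0.1243], 0.72)]
top shield_top [([0.6188, 0.288, 0.2056], 0.73)]
top lip_tip [([0.5649, 0.2285, 0.1495], 0.45)]
top nose_grip [([0.5325, 0.1824, 0.1737], 0.42)]
top mouth [([0.599, 0.2591, 0.1261], 0.69)]
top shield_top [([0.6184, 0.2875, 0.2081], 0.84)]
top lip_tip [([0.5653, 0.2305, 0.15], 0.4)]
top nose_grip [([0.5321, 0.1843, 0.1727], 0.5)]
top mouth [([0.6015, 0.2604, 0.1268], 0.87)]
top shield_top [([0.6178, 0.2886, 0.2046], 0.77)]
expected lip [0.56787456 0.229528   0.153     ] 27.7917
```

View pics/stand.png

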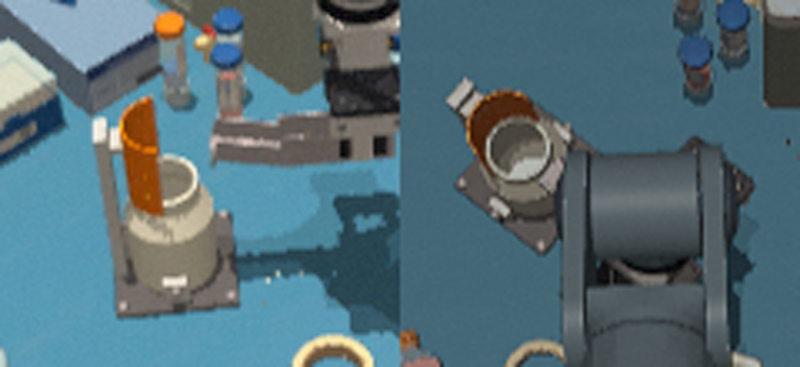

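The lip hangs level in front of the open side (scene half, lip at (215,150), mouth at (178,180)). The lip and mouth estimates agree with what I commanded to within 2 mm. Lower the lip inside the mouth.

```bash
python3 - <<'E'
from h import *
ctrl.move_l(*lip(-.014,.018,0),feed=.06)
ctrl.move_l(*lip(-.014,.004,0),feed=.05);ctrl.hold(.2)
w0=np.array(ctrl.current_wrist_force())
for d in (0,-.003,-.005,-.007):
    ctrl.move_l(*lip(-.014,d,0),feed=.03);ctrl.hold(.1)
    w=np.array(ctrl.current_wrist_force());print(d,np.round(w-w0,2))
    if np.linalg.norm(w-w0)>2.5:break
im=ctrl.get_image("scene")
print([np.round(x["xyz"],4) for x in ctrl.pinpoint("lip_tip","scene")[:2]],[np.round(x["xyz"],4) for x in ctrl.pinpoint("mouth","scene")[:1]])
cv2.imwrite("pics/in.png",cv2.resize(im[235:325,230:350],(800,600),interpolation=cv2.INTER_CUBIC));print(ctrl.current_clock())
E
```

```text
0 [-0.65  0.65 -0.29]
-0.003 [ 0.35 -0.16 -0.63]
-0.005 [ 0.57 -0.68  0.02]
-0.007 [ 1.19 -0.98 -0.8 ]
[array([0.5892, 0.2513, 0.1231]), array([ 5.985e-01, -6.310e-02, -3.000e-04])] [array([0.5949, 0.2654, 0.1298])]
30.6917
```

View pics/in.png

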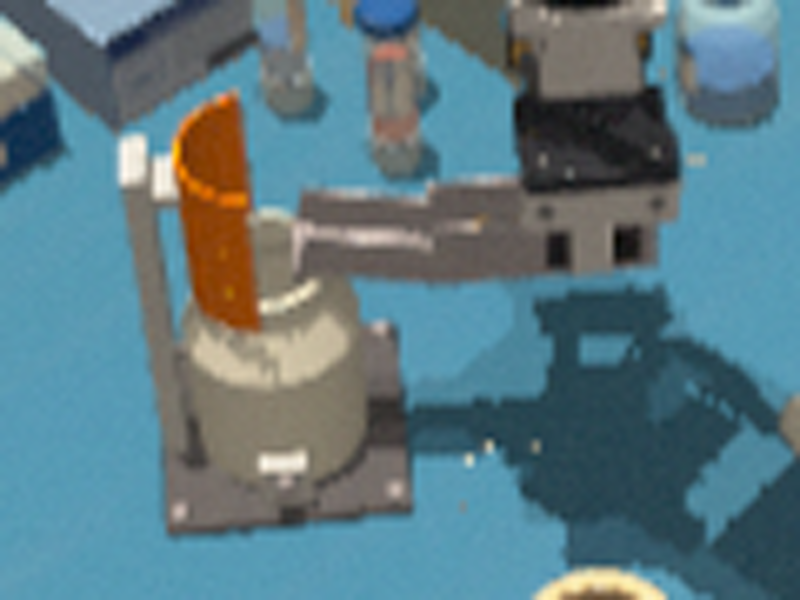

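The lip is inside the rim at crop (295,270), chute level, nothing pressing. Tilt slowly about the lip tip.

```bash
python3 - <<'E'
from h import *
for t in (7,14,18,22,26,30,34,38,42):
    ctrl.move_l(*lip(-.014,-.007,t),feed=.05)
    if t>=18: ctrl.hold(.15); print(t,np.round(ctrl.current_wrist_force(),2))
ctrl.hold(1.2);ws=[]
for i in range(5): ws.append(ctrl.current_wrist_force());ctrl.hold(.05)
print(np.mean(ws,0).round(2))
im=ctrl.get_image("scene");top=ctrl.get_image("top")
cv2.imwrite("pics/tilt.png",np.hstack([cv2.resize(im[210:330,230:350],(400,400),interpolation=cv2.INTER_CUBIC),cv2.resize(top[160:280,210:330],(400,400),interpolation=cv2.INTER_CUBIC)]));
for c in("scene","top"):print(c,[(np.round(x["xyz"],3),round(x["score"],2)) for x in ctrl.pinpoint("ball_a_center",c)[:4]])
print(ctrl.current_clock())
E
```

```text
18 [ 0.13  0.07 -3.8 ]
22 [ 0.47 -0.23 -2.2 ]
26 [-0.42  0.31 -1.49]
30 [ 0.2  -0.2  -0.79]
34 [-0.21  0.22 -2.  ]
38 [-0.01  0.37 -1.01]
42 [ 0.23  0.36 -1.49]
[-0.33 -0.09 -2.04]
scene []
top []
36.7667
```

View pics/tilt.png

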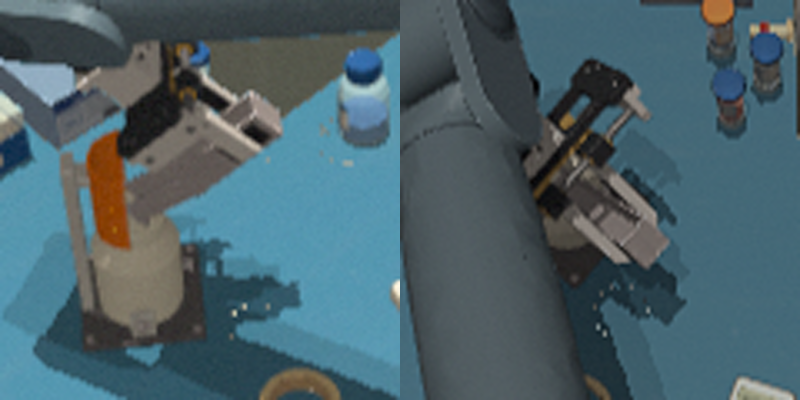

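The tilted chute's lip end is still in the mouth (scene half, (135,215)), its tail shows empty, and no balls lie on the bench. Tilt a little more for safety, level with the lip inside, and weigh it.

```bash
python3 - <<'E'
from h import *
ctrl.move_l(*lip(-.014,-.007,47),feed=.05); ctrl.hold(.6)
for t in (40,32,24,16,8,0):
    ctrl.move_l(*lip(-.014,-.007,t),feed=.07)
ctrl.hold(.3);ws=[];ms=[]
for i in range(20): ws.append(ctrl.current_wrist_force());ms.append(ctrl.current_moment());ctrl.hold(.03)
print(np.mean(ws,0).round(2),np.std(ws,0).round(2),np.mean(ms,0).round(3))
im=ctrl.get_image("scene")
print([np.round(x["xyz"],4) for x in ctrl.pinpoint("lip_tip","scene")[:2]])
print([(np.round(x["xyz"],3),round(x["score"],2)) for x in ctrl.pinpoint("ball_a_center","scene")[:4]])
cv2.imwrite("pics/lev.png",cv2.resize(im[235:325,230:350],(800,600),interpolation=cv2.INTER_CUBIC));print(ctrl.current_clock())
E
```

```text
[-0.09 -0.03 -1.58] [0.42 0.58 0.48] [-0.08   0.011 -0.009]
[array([0.5884, 0.2519, 0.1246])]
[]
41.3917
```

View pics/lev.png

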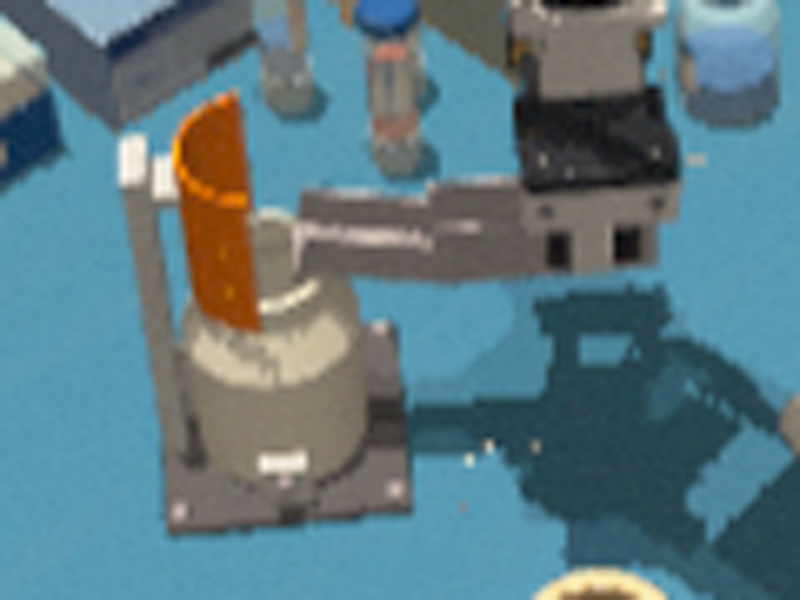

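The chute is level with its lip still in the mouth, no ball is visible in it, and it weighs 1.58 N, so it is empty. Now set it down.

```bash
python3 - <<'E'
from h import *
ctrl.move_l(*lip(-.014,.022,0),feed=.07)
ctrl.move_l(*lip(-.07,.03,0),feed=.12)
f=lambda z:pose([.5,.06,z],60,0,GX,GZ)
ctrl.move_l(*f(.10),feed=.15)
ctrl.move_l(*f(.01),feed=.1)
ctrl.move_l(*f(.0005),feed=.03);print(np.round(ctrl.current_wrist_force(),2))
ctrl.move_gripper(.055)
p,r=f(.14);ctrl.move_l(p,feed=.12)
ctrl.movep([.35,-.15,.3],r)
a=ctrl.get_image("top");b=ctrl.get_image("scene")
for t in("chute","lip_tip","tail_grip","ball_a_center","reagent_0","timer","cryo_box","tape_0"):
    print(t,[(np.round(d["xyz"],3).tolist(),round(d["score"],2)) for d in ctrl.pinpoint(t,"scene")[:3]])
cv2.imwrite("pics/end.png",np.hstack([cv2.resize(a[170:320,210:370],(400,375),interpolation=cv2.INTER_CUBIC),cv2.resize(b[210:360,210:370],(400,375),interpolation=cv2.INTER_CUBIC)]));print(ctrl.current_clock())
E
```

```text
[ 0.55  0.39 -1.11]
chute [([0.503, 0.056, -0.004], 0.96)]
lip_tip [([0.544, 0.13, 0.001], 0.58), ([0.502, 0.058, -0.002], 0.4), ([0.386, 0.252, 0.004], 0.34)]
tail_grip [([0.472, 0.014, 0.022], 0.71), ([0.398, -0.087, 0.004], 0.3), ([0.384, 0.379, 0.003], 0.29)]
ball_a_center []
reagent_0 [([0.479, 0.474, 0.002], 0.95), ([0.606, 0.495, -0.002], 0.94), ([0.6, -0.064, 0.002], 0.79)]
timer [([0.381, 0.07, -0.002], 0.68), ([0.597, -0.062, 0.0], 0.43)]
cryo_box [([0.396, -0.086, 0.004], 0.72)]
tape_0 [([0.594, 0.265, 0.13], 0.47), ([0.541, 0.131, 0.004], 0.42)]
48.3167
```

View pics/end.png

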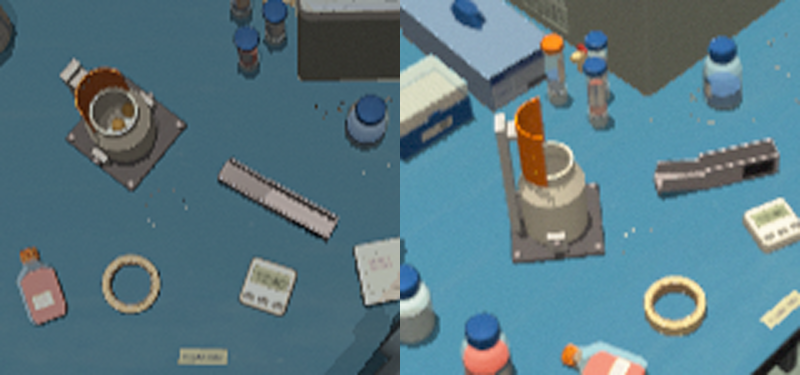

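The empty chute stands upright on open bench. Brass balls show inside the jar's mouth (top half, (120,118)), and the bystanders are where they were. Hand in.

```bash
python3 -c "
from cell import ctrl
print(ctrl.close_job())"
```

```text
the job is handed in; nothing more can be done
None
```

The job is handed in at about 48 s of the 72 s allowed: all three balls were poured into the jar (brass balls show in its mouth and the chute weighed empty), the empty chute stands upright on the bench clear of the dock, and the bystanders in view look unmoved.

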